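Stand up the fallen screw jar and stow it in the tool case

ROBOT

A 6-joint arm with a two-finger parallel gripper is mounted at the origin on the work surface. World frame = base frame: x ahead of the robot, y to its left, z up, the work surface at z = 0. Lengths are in m, angles in rad, forces in N, time in s.
With the tool pointing down it reaches from about 0.225 to 0.875 m from the base axis. Payload 3.4 kg.
Tool frame: the origin (TCP) lies between the finger pads; the fingertips stand 17 mm ahead of it and the grasp point (between the pads) lies 2 mm behind it; y points along the fingers, z is the direction in which the jaws open and shut, and the axes are right-handed (so a half turn about y gives the same grasp; the last joint's range is limited). The gripper opens to 85 mm and grips with 20 to 120 N. Pads are 22 mm wide; open, the fingers measure 114 mm over their backs; the gripper's body (76 mm by 85 mm) begins 54 mm behind the grasp point. The pads swing forward as they close: fully open they stand 13 mm farther back than shut.
Start: joints at [-1.292, 0.276, 1.505, -0, 1.361, -0.121], TCP at [0.224, -0.53, 0.248] pointing down, gripper open.
Joint ranges: [-2.89, 2.89], [-0.75, 2.08], [0.22, 2.7], [-1.18, 4.32], [0.11, 2.71], [-2.7, 2.7]. Speed limits (rad/s): [2.57, 2.57, 3.14, 3.14, 3.14, 3.14].

INTERFACE

Orientations are given as a unit quaternion [w, x, y, z].
In Python, from rig import manip, get_image, camera_model, sign_off, spot_in, silhouettes, spot_point gives the robot as it stands.
- The arm moves only by the tool jog_arm, never from a script. Its argument "targets" is a list of rows, each a list of 3 entries, a list of its own where there are three numbers: the finger opening in m, from 0 to 0.0854, then the shift along the world's x, y, z in m, then the turn about the world's z in rad. In form: [[claw, [x, y, z], spin], ...]. A call has 1 to 10 rows; each row shifts and turns the commanded pose from where the row before left it; what a row does not reach is not made up. A row lasts 1/8 s, in which the tool goes at most 62.5 mm and 10.7 degrees, less where a joint would pass 70% of its speed; a pose out of reach is approached as far as the arm can. A call with a gripper value outside its range is refused whole. The fingers move at their own pace and stop on an object; "force" is the grip in N (left out, the last holds). Time passes only in rows, so rows that do not move let the fingers close. It gives the time, the measured TCP pose, the force and the opening at its end, in the units of the state.
- manip.get_state(): the state, without advancing time (a new reading comes with each control period).
- get_image(name): name is "side" or "top"; returns (picture, depth): 420x560x3 uint8, red, green, blue; 420x560 float32, m along the optical axis (not along the pixel's ray), 0 where there is no reading.
- camera_model(name): a dict with "mtx" (3x3 intrinsics, pixels), "world_from_camera" (4x4, takes a point from camera to world coordinates). Camera axes: x right, y up, looking along -z (the intrinsics and any distortion apply to the point x, -y, -z); pixel columns grow to the right and rows downward; lengths in m; the calibration is good to about 2 mm. A picture is of the moment at which its call begins. camera_model takes no time and is no camera call.
- sign_off(): hands the job in, once; it reports no verdict.
Trained networks look in the newest picture that a camera, given by its name, has taken for a name from the list of things; names that differ only in an ending like _2 or _b are one class to them, and where a whole thing is asked for, a point or a joint stands for the part that bears it (a point fixed in the world has none). Each returns a list of dicts, best first, with "score" (0 to 1); they miss things now and then, are a little off and sometimes report something else, mostly with a low value. They report only what shows in the picture. A call takes as long as a camera call. They do not tell look-alikes from the thing itself.
- spot_in(name, camera): "position" ([column, row] in pixels, amid what is visible of it).
- silhouettes(name, camera): "mask" (420x560 bool, what is visible of it) and "position" ([column, row] in pixels, amid what is visible of it).
- spot_point(name, camera): "position" ([column, row] in pixels: a listed point, or the origin of a listed thing).
The state is a dict: "clock": time; "qpos": joint angles; "qd": joint speeds; "effort": joint torques, N m; "position": TCP position; "ee_rot": TCP orientation; "contact_force": force on the tool from outside, world axes, zero at the start; "moment": the same for the moment, N m; "width": finger opening in m.
Only numpy, scipy, OpenCV 4.12 (cv2) and the standard library are available. Lean on these libraries where they do the work, as an engineer would, in place of code of your own. Each camera call takes 0.05 s, during which the arm holds its last target.

TASK

The jar of screws has fallen over: stand it upright on the bench, cap up, and let go of it. Then lift the lid of the tool case all the way back until it rests open on its stop, without letting it slam either way. Last, take the jar again and lower it into the empty bay of the case until it stands upright on the middle of the bare cork mat (do not drop it in), let go, and leave the other things where they are.

Things in the scene. Friction and masses are not known exactly. Their poses are not given: they have to be found in the camera images.
- jar: White jar of screws, 0.25-0.5 kg, loose, lying on a flat side at first, cap to the robot's right (-y) within 30 deg. Square body 56x56 mm, 70 long; round black cap of diameter 40 spans 76-105 mm from the base. Origin: centre of the base face; x runs along the jar's middle from base to cap (up when it stands); y, z normal to the flat sides. Balances 43 mm from the base.
- jar_cap (a point): Centre of the cap's top face: on the jar's own x axis, 105 mm from its base.
- case: Plywood case fixed to the bench, outside 150 (x, front to back) x 346 (y) x 120 mm high without lid, walls and floor 8 mm. Origin: centre of its underside; front faces its -x. Two dividers (6 mm thick, tops 50 mm above the bench) make three bays along y, about 104 mm wide, 134 mm front to back, centred at y = -110, 0, +110 mm. Which bay is empty varies.
- mat: Cork mat 100 x 80 x 3 mm fixed on the floor of the empty bay, centred in it. Origin: centre of its underside, 8 mm above the bench; its axes are those of the case. The jar goes on it.
- tin: Closed round metal tin, diameter 62 mm, 38 mm high, standing loose in another bay. Origin: centre of its underside. To be left alone.
- sander: Sanding block of cork and wood, 100 (x) x 58 (y) x 40 mm high, lying loose in another bay. Origin: centre of its underside. To be left alone.
- lid (a joint): Lid angle (rad): 0 closed, grows as its front edge is lifted; 1.57 upright, 1.80 on the stop, where it stays, leaning back by its own weight. Let go below 1.5 it falls shut; the hinge is nearly free. Plywood, 150 x 346 x 10 mm, 0.35 kg, about 2 N to lift at the handle.
- lid_handle (a point): Middle of the lid's handle: straight round steel bar, diameter 10 mm, 110 mm long along the case's y, held 40 mm in front of the lid's front edge by an arm at each end; free space above and below. Closed: 125 mm above the bench, 190 mm in front of the hinge line and 5 mm above it. Turns with the lid; the smooth bar turns between fingers that grip it from above.
- lid_hinge (a point): Middle of the hinge line, along the top of the case's far wall (75 mm behind the case's centre, 120 mm above the bench). Its axes turn with the lid; the hinge axis is the case's y.
- square: Try square (wooden stock 110 x 26 x 16 mm, steel blade 150 mm) lying on the bench. Origin: under the middle of the stock. To be left alone.
- brush: Bench brush lying on the bench. To be left alone.
There are look-alikes about, which are no part of the job. What is shaped like the jar but yellow is not meant.

How it is judged:
On the way, in this order (a step that is already met when the one before it is completed fails the run):
1. the jar stands upright on the bench, cap up, let go (angle between jar's own x axis and vertical below 0.1 rad and height (world z) of jar_cap above 0.098 m and height (world z) of jar between -0.004 and 0.006 m and contact force between the fingers and jar below 0.05 N and linear speed of jar below 0.03 m/s), for 0.3 s.
2. the lid is open at its stop (1.72 rad or more) and still (value of joint lid above 1.72 rad and velocity of joint lid between -0.2 and 0.2 rad/s), for 0.3 s.
At the end, for the whole second after the job is handed in: The jar stands cap up (within 0.1 rad of upright) and at rest on the cork mat on the floor of the empty bay, its base centre within 50 mm front to back and 30 mm sideways of the mat's centre, and the lid rests open at its stop (1.72 rad or more) (angle between jar's own x axis and vertical below 0.1 rad and z of jar_cap in the frame of case above 0.105 m and z of jar in the frame of mat between -0.003 and 0.009 m and y of jar in the frame of mat between -0.03 and 0.03 m and x of jar in the frame of mat between -0.05 and 0.05 m and value of joint lid above 1.72 rad and linear speed of jar below 0.02 m/s); the robot touches nothing.
It fails at once if the lid slams (faster than 3.5 rad/s) (velocity of joint lid above 3.5 rad/s or velocity of joint lid below -3.5 rad/s).
It fails at once if the jar is dropped into the bay: free of the fingers with its base more than 25 mm above the mat (horizontal distance between jar and mat below 0.06 m and z of jar in the frame of mat above 0.028 m and contact force between the fingers and jar below 0.01 N).
It fails at once if the tin, sanding block, square or brush is moved by more than 30 mm (distance of any of tin, sander, square, brush from where it was at the start of the episode above 0.03 m).
It also fails if it takes over 72 s, if anything falls off the work surface, if the arm or the gripper's body presses on something with over 40 N, if the wrist force passes 120 N, or if a joint passes its speed limit or range.

## Working session

There is one attempt and no reset: what is moved stays moved. The work goes in short steps, Python scripts to look and compute and a tool call to move; the robot and the scene stay as the last step left them, time stands still between calls to the robot, and variables do not carry over. Pictures are saved under pics/ and viewed, and the job is handed in when it is done.

Besides the shell and the picture viewer there is one more tool, called after ">>>" as name(argument=value, ...) on one line, values as JSON. jog_arm: Moves the arm, as the interface text tells. Its arguments: {"type":"object","properties":{"targets":{"type":"array","items":{"type":"array"}},"force":{"type":"number"}},"required":["targets"]}

```bash
ls; mkdir -p pics
cat > h.py <<'E'
import numpy as np, cv2
from rig import *
def snap(n,tag):
    p,d=get_image(n); cv2.imwrite(f'pics/{tag}.png',cv2.cvtColor(p,cv2.COLOR_RGB2BGR)); np.save(f'pics/{tag}.npy',d); return p,d
def w(n,u,v,d):
    c=camera_model(n);K=np.array(c['mtx']);T=np.array(c['world_from_camera'])
    u=np.asarray(u,float);v=np.asarray(v,float)
    x=(u-K[0,2])/K[0,0]*d;y=(v-K[1,2])/K[1,1]*d
    P=np.stack([x,-y,-d,np.ones_like(d)],-1)
    return (P@T.T)[...,:3]
def ray(n,u,v,z):
    a=w(n,u,v,np.float64(0.0));b=w(n,u,v,np.float64(1.0))
    return a+(b-a)*(z-a[2])/(b-a)[2]
def proj(n,P):
    c=camera_model(n);K=np.array(c['mtx']);T=np.linalg.inv(np.array(c['world_from_camera']))
    q=T@np.r_[P,1];return K[0,0]*q[0]/-q[2]+K[0,2],K[1,1]*-q[1]/-q[2]+K[1,2]
E
python3 - <<'E'
from h import *
for n in('side','top'):
    snap(n,n+'0'); print(camera_model(n))
    for t in('jar','case','lid','tin','sander'):
        print(n,t,[(np.round(r['position']),round(r['score'],2)) for r in spot_in(t,n)])
    for t in('jar_cap','jar','lid_handle','lid_hinge'):
        print(n,'pt',t,[(np.round(r['position'],1),round(r['score'],2)) for r in spot_point(t,n)])
print(manip.get_state())
E
```

```text
pics
{'mtx': array([[497.4688796 ,   0.        , 284.68420838],
       [  0.        , 497.4688796 , 211.45483162],
       [  0.        ,   0.        ,   1.        ]]), 'world_from_camera': array([[-0.96839788, -0.19840549,  0.15113176,  0.6799112 ],
       [ 0.24868558, -0.72195649,  0.64570451,  0.7728092 ],
       [-0.01900077,  0.66288316,  0.74848172,  1.05084132],
       [ 0.        ,  0.        ,  0.        ,  1.        ]])}
side jar [(array([339., 194.]), 0.98), (array([257., 191.]), 0.91), (array([273., 265.]), 0.59)]
side case []
side lid [(array([274., 270.]), 0.62)]
side tin []
side sander []
side pt jar_cap [(array([251.6, 179.9]), 0.89), (array([323.7, 205.6]), 0.68)]
side pt jar [(array([267.2, 206. ]), 0.94), (array([353.6, 185.7]), 0.66)]
side pt lid_handle [(array([320.2, 254.7]), 0.88)]
side pt lid_hinge [(array([242.1, 261.7]), 0.64)]
{'mtx': array([[458.46880243,   0.        , 278.65861972],
       [  0.        , 458.46880243, 207.48441623],
       [  0.        ,   0.        ,   1.        ]]), 'world_from_camera': array([[ 0.0178319 ,  0.99772439, -0.06502352,  0.
[... 622 characters left out ...]
op pt lid_hinge [(array([232.7, 151.2]), 0.97)]
{'clock': 1.0, 'qpos': array([-1.29202319e+00,  2.75912907e-01,  1.50491382e+00, -4.01880315e-06,
        1.36069199e+00, -1.20970331e-01]), 'qd': array([ 0.00059287,  0.00063823,  0.00210252, -0.00021625,  0.00050368,
       -0.00054281]), 'effort': array([-5.75065678e-04, -4.16665542e+01, -2.46103370e+01, -1.27192134e-04,
        3.24405519e-04,  1.28839608e-05]), 'position': array([ 0.22379706, -0.52969108,  0.24831513]), 'ee_rot': array([-0.1403925 ,  0.14039115, -0.69300351,  0.69305585]), 'contact_force': array([-0.74964543,  0.12447031,  0.70076341]), 'moment': array([ 0.00115959,  0.04475562, -0.0002908 ]), 'width': 0.08538266753984483}
```

View pics/top0.png

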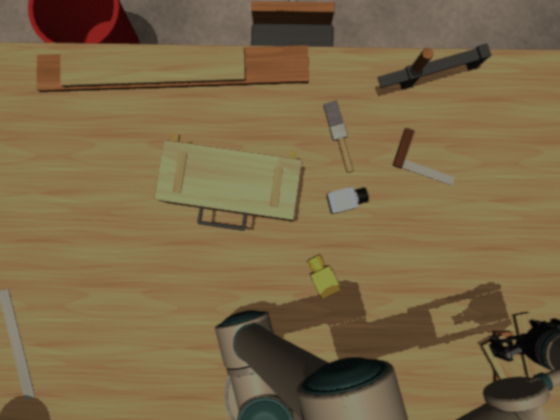

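View pics/side0.png

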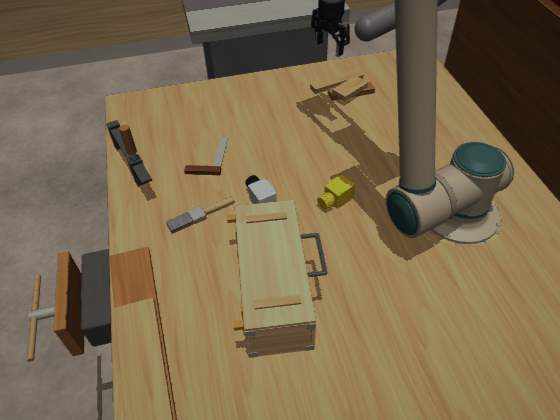

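The top picture shows the white jar at about (345,199) with its cap to the right. The yellow look-alike is at (322,277), the case at (228,182) with its handle at (222,225), the brush at (338,135) and the square at (415,155). Next I'll measure them.

Run:
```python
from h import *
p=cv2.imread('pics/top0.png');d=np.load('pics/top0.npy')
v,u=np.mgrid[0:420,0:560];W=w('top',u,v,d)
# jar body: height >0.04 near
reg=(u>318)&(u<380)&(v>175)&(v<225)&(d>0)
m=reg&(W[...,2]>0.02)
print('jar region n',m.sum(),W[m].min(0),W[m].max(0))
b=m&(W[...,2]>0.051)
print('body',b.sum(),np.median(W[b][:,2]));r=cv2.minAreaRect(W[b][:,:2].astype(np.float32)*1000);print(r,cv2.boxPoints(r))
c=reg&(W[...,2]>0.02)&(p.sum(2)<150)
print('cap',c.sum(),np.median(W[c],0),W[c].min(0),W[c].max(0))
q=m
print('pts',[ray('top',*x,0.028) for x in((366.8,194.4),(329.2,205.2))])
# lid
l=(u>150)&(u<305)&(v>130)&(v<222)&(abs(W[...,2]-.13)<.008)&(d>0)
r=cv2.minAreaRect(W[l][:,:2].astype(np.float32)*1000);print('lid',r,cv2.boxPoints(r),np.median(W[l][:,2]))
hh=(u>190)&(u<255)&(v>205)&(v<235)&(p.sum(2)<200)&(abs(W[...,2]-.13)<.012)
print('handle',hh.sum(),W[hh].mean(0),W[hh].min(0),W[hh].max(0));print(cv2.minAreaRect(W[hh][:,:2].astype(np.float32)*1000))
print('pt handle',ray('top',221.5,225.9,.13),'hinge',ray('top',232.7,151.2,.125))
print('yellow',W[277,322])
cv2.imwrite('pics/cropj.png',cv2.resize(p[120:240,150:390],None,fx=3,fy=3,interpolation=2))
```

```text
jar region n 801 [ 0.48283117 -0.25867365  0.02014135] [ 0.5548547  -0.14625273  0.06530234]
body 586 0.05717698640729074
((521.8665771484375, -201.42779541015625), (56.48688507080078, 101.51022338867188), 15.140466690063477) [[ 481.347   -159.81128]
 [ 507.86005 -257.7979 ]
 [ 562.38617 -243.04431]
 [ 535.8731  -145.05768]]
cap 127 [ 0.53136978 -0.23964645  0.04613228] [ 0.51313998 -0.25331872  0.03477194] [ 0.55123724 -0.22290977  0.05460519]
pts [array([ 0.53496055, -0.25528772,  0.028     ]), array([ 0.50422275, -0.15497831,  0.028     ])]
lid ((538.4337768554688, 108.81456756591797), (347.24249267578125, 188.4697723388672), 82.71244812011719) [[422.9364   -51.450554]
 [609.8837   -75.35778 ]
 [653.93115  269.07968 ]
 [466.98383  292.9869  ]] 0.13192029680290918
handle 227 [0.45117404 0.1167629  0.13093906] [0.43459572 0.05714342 0.12290676] [0.48727232 0.17639421 0.13700362]
((460.4659118652344, 118.47906494140625), (118.81690979003906, 41.25699234008789), 82.7511215209961)
pt handle [0.44145966 0.118494   0.13      ] hinge [0.62775594 0.09609523 0.125     ]
yellow [ 0.31566905 -0.13537505  0.05755121]
```

View pics/cropj.png

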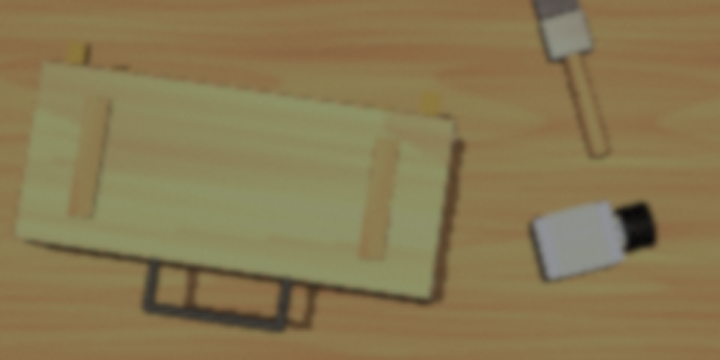

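```bash
cat >> h.py <<'E'
from scipy.spatial.transform import Rotation as R
def jaw():
    s=manip.get_state();q=np.array(s['ee_rot']);M=R.from_quat(q[[1,2,3,0]]).as_matrix()
    return np.degrees(np.arctan2(M[1,2],M[0,2])),M
E
python3 - <<'E'
from h import *
a,M=jaw();print(a);print(M.round(3))
E
```

```text
-67.09633858000238
[[-0.921  0.     0.389]
 [-0.389 -0.    -0.921]
 [ 0.    -1.     0.   ]]
```

>>> jog_arm(targets=[[0.085,[0.0385,0.0356,0],0.181],[0.085,[0.0385,0.0356,0],0.181],[0.085,[0.0385,0.0356,0],0.181],[0.085,[0.0385,0.0356,0],0.181],[0.085,[0.0385,0.0356,0],0.181],[0.085,[0.0385,0.0356,0],0.181],[0.085,[0.0385,0.0356,0],0.181],[0.085,[0.0385,0.0356,0],0.181],[0.07,[0,0,0],0],[0.07,[0,0,0],0]], force=20)

```text
clock: 2.25
position: [0.5315, -0.2449, 0.2481]
ee_rot: [-0.564, 0.565, -0.426, 0.426]
contact_force: [-0.5, -0.2, 0.6]
width: 0.07
```

Run:
```python
from h import *
s=manip.get_state();print(s['clock'],s['position'],jaw()[0],s['width'],s['contact_force'],s['qpos'])
snap('top','top1')
```

```text
2.25 [ 0.53150232 -0.24493365  0.24812991] 15.86322284054968 0.07001439272444142 [-0.46316371 -0.20704263  0.60845136] [-5.50232712e-01  2.91762765e-01  1.48253558e+00 -7.85115075e-04
  1.36788369e+00 -8.26939777e-01]
```

View pics/top1.png

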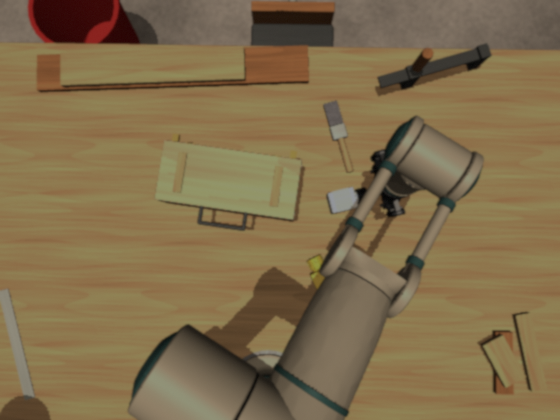

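>>> jog_arm(targets=[[0.07,[0,0,-0.05],0],[0.07,[0,0,-0.05],0],[0.07,[0,0,-0.05],0],[0.07,[0,0,-0.04],0],[0.07,[0,0,-0.03],0],[0.07,[0,0,0],0],[0.07,[0,0,0],0]])

```text
clock: 3.18
position: [0.5322, -0.2462, 0.0295]
ee_rot: [0.564, -0.564, 0.426, -0.427]
contact_force: [0.0, -0.3, 0.5]
width: 0.0699
```

Run:
```python
from h import *
s=manip.get_state();print(s['clock'],s['position'],jaw()[0],s['width'],s['contact_force'])
p,d=snap('side','side1')
print([ (r['position'],r['score']) for r in spot_point('jar_cap','side')])
cv2.imwrite('pics/side1c.png',cv2.resize(cv2.cvtColor(p,cv2.COLOR_RGB2BGR)[140:260,180:380],None,fx=4,fy=4,interpolation=2))
```

```text
3.175 [ 0.53216572 -0.2462184   0.02954705] 15.783546076434538 0.06987332739225166 [ 0.0290238  -0.29887484  0.50732154]
[([254.3, 180.3], 0.76)]
```

View pics/side1c.png

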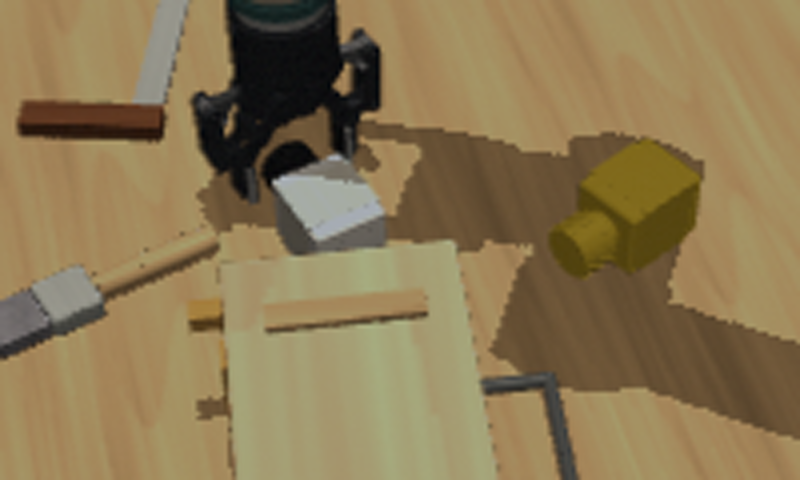

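The cap is between the fingers (around (252,180) in the side image), so I'll close with a light grip.

>>> jog_arm(targets=[[0.07,[0,0,-0.004],0],[0.03,[0,0,0],0],[0.03,[0,0,0],0],[0.03,[0,0,0],0],[0.03,[0,0,0],0],[0.03,[0,0,0],0]], force=20)

```text
clock: 4.03
position: [0.5325, -0.245, 0.0248]
ee_rot: [0.564, -0.564, 0.426, -0.427]
contact_force: [1.8, 1.2, 4.1]
width: 0.0395
```

```bash
python3 -c "
import numpy as np
f=np.radians(np.arange(0,91,7.5));s=95-(95*np.cos(f)-28*np.sin(f));z=95*np.sin(f)+28*np.cos(f)-28
for i in range(1,13):
  ds=s[i]-s[i-1];print(i*7.5,(np.array([-.272*ds,.962*ds,z[i]-z[i-1]])/1000).round(4).tolist())
"
```

```text
7.5 [-0.0012, 0.0043, 0.0122]
15.0 [-0.0016, 0.0058, 0.0115]
22.5 [-0.002, 0.0072, 0.0106]
30.0 [-0.0024, 0.0084, 0.0095]
37.5 [-0.0027, 0.0096, 0.0083]
45.0 [-0.003, 0.0105, 0.0069]
52.5 [-0.0032, 0.0113, 0.0054]
60.0 [-0.0034, 0.0119, 0.0039]
67.5 [-0.0035, 0.0123, 0.0022]
75.0 [-0.0035, 0.0125, 0.0005]
82.5 [-0.0035, 0.0124, -0.0012]
90.0 [-0.0034, 0.0122, -0.0028]
```

>>> jog_arm(targets=[[0.03,[-0.0012,0.0043,0.0122],0],[0.03,[-0.0016,0.0058,0.0115],0],[0.03,[-0.002,0.0072,0.0106],0],[0.03,[-0.0024,0.0084,0.0095],0],[0.03,[0,0,0],0]])

```text
clock: 4.65
position: [0.5246, -0.2185, 0.0691]
ee_rot: [0.565, -0.564, 0.426, -0.426]
contact_force: [-0.8, -1.1, -3.4]
width: 0.0393
```

Run:
```python
from h import *
s=manip.get_state();print(s['clock'],s['position'],jaw()[0],s['width'],s['contact_force'],s['moment'])
p,d=snap('side','side2')
cv2.imwrite('pics/side2c.png',cv2.resize(cv2.cvtColor(p,cv2.COLOR_RGB2BGR)[120:240,180:340],None,fx=4,fy=4,interpolation=2))
```

```text
4.65 [ 0.52456732 -0.21846018  0.06905577] 15.92173285740126 0.03928087895868699 [-0.84644067 -1.07274827 -3.42688701] [-0.19779561 -0.03431577  0.00094628]
```

View pics/side2c.png

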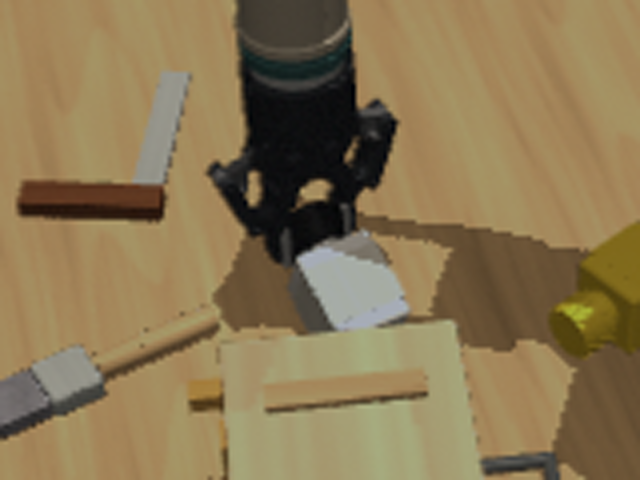

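```bash
cat >> h.py <<'E'
def jarpose(n,tag):
    p=cv2.imread(f'pics/{tag}.png').astype(int);d=np.load(f'pics/{tag}.npy')
    v,u=np.mgrid[0:420,0:560];W=w(n,u,v,d)
    sat=p.max(2)-p.min(2)
    m=(d>0)&(sat<40)&(p.min(2)>70)&(W[...,0]>.42)&(W[...,0]<.6)&(W[...,1]>-.30)&(W[...,1]<-.06)&(W[...,2]>.004)&(W[...,2]<.16)
    m=cv2.morphologyEx(m.astype(np.uint8),cv2.MORPH_OPEN,np.ones((3,3)))>0
    return W[m],u[m],v[m]
E
python3 - <<'E'
from h import *
P,u,v=jarpose('side','side2')
print(len(P),P.min(0),P.max(0),u.min(),u.max(),v.min(),v.max())
rng=np.random.default_rng(0)
Q=P.copy()
for k in range(2):
    best=None
    for _ in range(400):
        a,b,c=Q[rng.choice(len(Q),3,False)];nn=np.cross(b-a,c-a);l=np.linalg.norm(nn)
        if l<1e-6: continue
        nn/=l;i=abs((Q-a)@nn)<.002
        if best is None or i.sum()>best.sum():best=i
    c=Q[best].mean(0);nn=np.linalg.svd(Q[best]-c)[2][2];nn*=np.sign(nn[2]);print(best.sum(),c.round(3),nn.round(3),Q[best].min(0).round(3),Q[best].max(0).round(3));Q=Q[~best]
E
```

```text
472 [ 0.46825696 -0.24670257  0.00428208] [ 0.54224708 -0.06069171  0.13198168] 254 281 178 202
271 [ 0.508 -0.156  0.074] [-0.115  0.331  0.937] [ 0.476 -0.192  0.06 ] [ 0.541 -0.124  0.087]
88 [ 0.505 -0.155  0.072] [-0.14   0.474  0.869] [ 0.475 -0.189  0.054] [ 0.542 -0.129  0.089]
```

>>> jog_arm(targets=[[0.03,[0.0015,-0.005,-0.012],0],[0.03,[0.0015,-0.005,-0.012],0],[0.03,[0.001,-0.0035,-0.011],0],[0.03,[0.0005,-0.002,-0.008],0],[0.03,[0,0,0],0],[0.055,[0,0,0],0],[0.055,[0,0,0],0],[0.055,[0,0,0],0]])

```text
clock: 5.7
position: [0.5285, -0.234, 0.0246]
ee_rot: [0.564, -0.564, 0.427, -0.426]
contact_force: [-0.1, 0.5, 0.4]
width: 0.0553
```

Run:
```python
from h import *
s=manip.get_state();print(s['clock'],s['position'],jaw()[0],s['width'],s['contact_force'],s['moment'])
p,d=snap('side','side3');snap('top','top3')
for n in('side','top'):
  P,u,v=jarpose(n,n+'3')
  b=P[(P[:,2]>.05)&(P[:,2]<.07)]
  r=cv2.minAreaRect(b[:,:2].astype(np.float32)*1000);print(n,len(b),np.median(b,0),r,cv2.boxPoints(r))
```

```text
5.7 [ 0.52849542 -0.23404512  0.02462611] 15.87104025867516 0.05531599091083476 [-0.11169224  0.50636716  0.41364232] [ 0.00849108  0.01363738 -0.02176335]
side 365 [ 0.51484603 -0.17737358  0.05553245] ((514.3367309570312, -178.57861328125), (57.0881462097168, 69.27508544921875), 14.84218692779541) [[ 477.87234 -152.40854]
 [ 495.6177  -219.37225]
 [ 550.80115 -204.74869]
 [ 533.0558  -137.78497]]
top 383 [ 0.51656972 -0.16724831  0.05736249] ((512.3935546875, -177.84402465820312), (56.08601760864258, 66.74594116210938), 16.182933807373047) [[ 476.1605  -153.60913]
 [ 494.7629  -217.71039]
 [ 548.6266  -202.07892]
 [ 530.0242  -137.97766]]
```

View pics/top3.png

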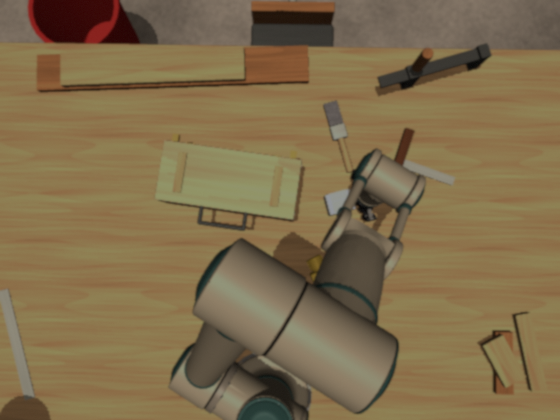

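>>> jog_arm(targets=[[0.055,[0.0044,-0.0154,0.0015],0],[0.055,[0,0,0],0],[0.03,[0,0,0],0],[0.03,[0,0,0],0],[0.03,[0,0,0],0],[0.03,[0,0,0],0],[0.03,[-0.0012,0.0043,0.0132],0],[0.03,[-0.0016,0.0058,0.0125],0],[0.03,[-0.002,0.0072,0.0116],0],[0.03,[0,0,0],0]])

```text
clock: 7.05
position: [0.5288, -0.2319, 0.0652]
ee_rot: [0.565, -0.564, 0.426, -0.426]
contact_force: [0.0, 0.9, -2.6]
width: 0.0392
```

```bash
cat >> h.py <<'E'
def faces(n,tag):
    P,u,v=jarpose(n,tag);print(n,len(P))
    rng=np.random.default_rng(0);Q=P
    for k in range(2):
        best=None
        for _ in range(400):
            a,b,c=Q[rng.choice(len(Q),3,False)];nn=np.cross(b-a,c-a);l=np.linalg.norm(nn)
            if l<1e-6: continue
            nn/=l;i=abs((Q-a)@nn)<.002
            if best is None or i.sum()>best.sum():best=i
        c=Q[best].mean(0);nn=np.linalg.svd(Q[best]-c)[2][2];nn*=np.sign(nn[2]);print(best.sum(),c.round(3),nn.round(3),Q[best].min(0).round(3),Q[best].max(0).round(3));Q=Q[~best]
E
cat > look.py <<'E'
import sys
from h import *
t=sys.argv[1]
s=manip.get_state();print(s['clock'],s['position'].round(4),round(jaw()[0],1),s['width'],s['contact_force'].round(2),s['moment'].round(3))
p,d=snap('side',t)
faces('side',t)
cv2.imwrite(f'pics/{t}c.png',cv2.resize(cv2.cvtColor(p,cv2.COLOR_RGB2BGR)[120:240,180:340],None,fx=4,fy=4,interpolation=2))
E
python3 look.py s4
```

```text
7.05 [ 0.5288 -0.2319  0.0652] 15.9 0.0392196593621049 [ 0.03  0.95 -2.56] [-0.017 -0.029 -0.096]
side 431
232 [ 0.508 -0.159  0.065] [-0.129  0.33   0.935] [ 0.476 -0.193  0.051] [ 0.541 -0.132  0.078]
117 [ 0.508 -0.162  0.07 ] [-0.128  0.333  0.934] [ 0.476 -0.191  0.055] [ 0.54  -0.127  0.081]
```

View pics/s4c.png

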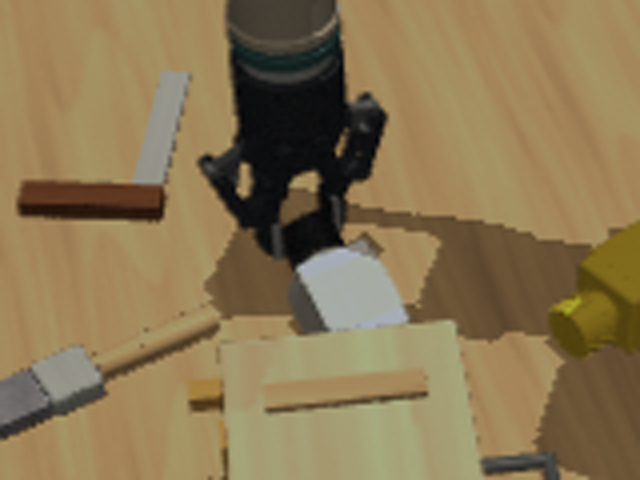

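The moment is now near zero and the jar is pivoting at 20° with its base on the bench. I'll continue the arc.

>>> jog_arm(targets=[[0.03,[-0.0024,0.0086,0.0105],0],[0.03,[-0.0027,0.0098,0.0092],0],[0.03,[-0.003,0.0107,0.0077],0],[0.03,[-0.0032,0.0116,0.006],0],[0.03,[0,0,0],0]])

```text
clock: 7.72
position: [0.517, -0.1909, 0.0978]
ee_rot: [0.565, -0.564, 0.426, -0.426]
contact_force: [0.1, -0.2, -3.0]
width: 0.0389
```

```bash
python3 look.py s5
```

```text
7.725 [ 0.517  -0.1909  0.0978] 15.9 0.038865820662767045 [ 0.12 -0.19 -2.97] [-0.066 -0.009 -0.018]
side 316
135 [ 0.501 -0.136  0.074] [-0.225  0.708  0.67 ] [ 0.473 -0.153  0.058] [ 0.531 -0.123  0.088]
82 [ 0.501 -0.135  0.078] [-0.204  0.723  0.66 ] [ 0.478 -0.15   0.059] [ 0.532 -0.121  0.091]
```

View pics/s5c.png

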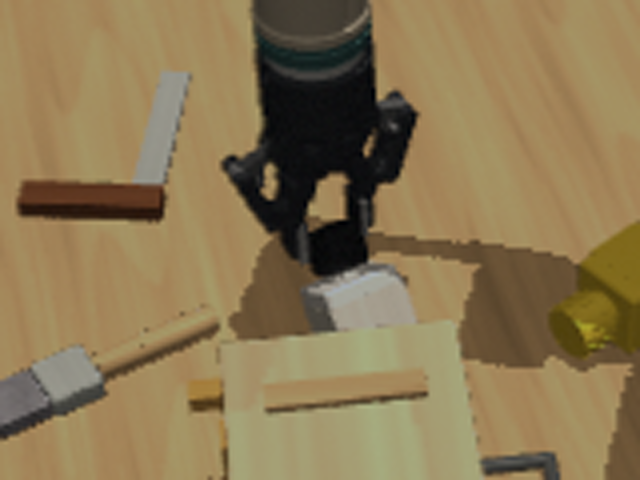

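>>> jog_arm(targets=[[0.03,[-0.0034,0.0119,0.003],0],[0.03,[-0.0035,0.0123,0.001],0],[0.03,[-0.0035,0.0125,-0.0005],0],[0.03,[-0.0035,0.0124,-0.0012],0],[0.03,[0,0,0],0]])

```text
clock: 8.4
position: [0.5041, -0.1425, 0.1021]
ee_rot: [0.565, -0.564, 0.425, -0.427]
contact_force: [-3.2, -0.4, 11.7]
width: 0.0393
```

```bash
python3 look.py s6
```

```text
8.4 [ 0.5041 -0.1425  0.1021] 15.9 0.039301982371918086 [-3.19 -0.38 11.67] [-0.274  0.495 -0.019]
side 108
75 [ 0.503 -0.123  0.075] [ 0.046 -0.195  0.98 ] [ 0.471 -0.146  0.068] [ 0.531 -0.108  0.08 ]
16 [ 0.499 -0.109  0.085] [-0.16  -0.633  0.757] [ 0.471 -0.138  0.068] [ 0.528 -0.061  0.131]
```

View pics/s6c.png

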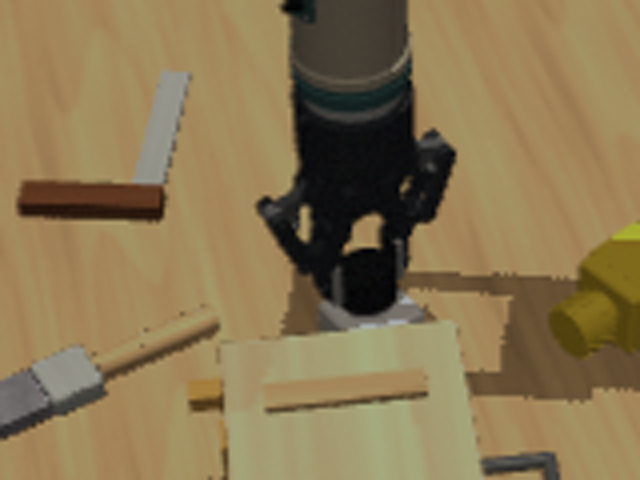

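>>> jog_arm(targets=[[0.03,[-0.0018,0.0064,0.0],0],[0.03,[-0.0018,0.0064,-0.0005],0],[0.03,[-0.0015,0.0052,-0.001],0],[0.03,[0,0,0],0],[0.03,[0,0,0],0]])

```text
clock: 9.07
position: [0.4985, -0.1242, 0.0988]
ee_rot: [0.565, -0.564, 0.426, -0.426]
contact_force: [-1.1, 0.6, 6.8]
width: 0.0387
```

```bash
python3 look.py s7
```

```text
9.075 [ 0.4985 -0.1242  0.0988] 15.9 0.038702058505706204 [-1.11  0.64  6.84] [-0.072  0.204  0.058]
side 9
8 [ 0.475 -0.119  0.069] [ 0.242 -0.008  0.97 ] [ 0.471 -0.122  0.068] [ 0.478 -0.114  0.071]Traceback (most recent call last):
  File "look.py", line 6, in <module>
    faces('side',t)
    ~~~~~^^^^^^^^^^
  File "h.py", line 34, in faces
    a,b,c=Q[rng.choice(len(Q),3,False)];nn=np.cross(b-a,c-a);l=np.linalg.norm(nn)
            ~~~~~~~~~~^^^^^^^^^^^^^^^^
  File "numpy/random/_generator.pyx", line 920, in numpy.random._generator.Generator.choice
ValueError: Cannot take a larger sample than population when replace is False
```

Run:
```python
from h import *
p=cv2.imread('pics/s7.png')
cv2.imwrite('pics/s7c.png',cv2.resize(p[120:240,200:360],None,fx=5,fy=5,interpolation=2))
```

```text
(no output)
```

View pics/s7c.png

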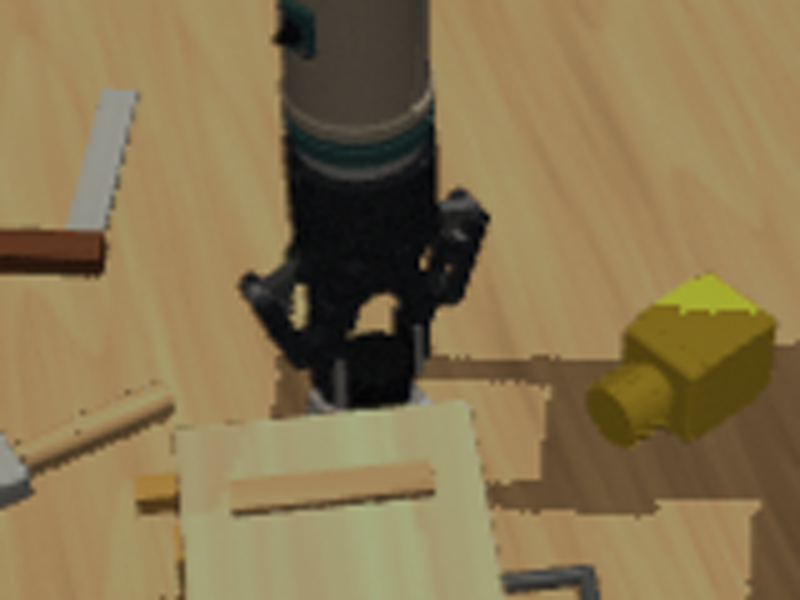

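>>> jog_arm(targets=[[0.03,[0,0,-0.001],0],[0.03,[0,0,0],0],[0.06,[0,0,0],0],[0.06,[0,0,0],0],[0.06,[0,0,0],0],[0.06,[0,0,0.03],0],[0.06,[0,0,0.05],0],[0.06,[0,0,0.05],0],[0.06,[0,0,0],0]])

```text
clock: 10.25
position: [0.5009, -0.1259, 0.2311]
ee_rot: [0.565, -0.563, 0.423, -0.429]
contact_force: [-0.2, 0.2, -0.2]
width: 0.0603
```

Run:
```python
from h import *
s=manip.get_state();print(s['clock'],s['position'],jaw()[0],s['width'],s['contact_force'])
p,d=snap('side','s8')
print([ (r['position'],r['score']) for r in spot_point('jar_cap','side')],[ (r['position'],r['score']) for r in spot_point('jar','side')])
c=[ray('side',*r['position'],.105) for r in spot_point('jar_cap','side')];print(c)
cv2.imwrite('pics/s8c.png',cv2.resize(cv2.cvtColor(p,cv2.COLOR_RGB2BGR)[120:240,200:360],None,fx=5,fy=5,interpolation=2))
v,u=np.mgrid[0:420,0:560];W=w('side',u,v,d)
m=(W[...,2]>.09)&(W[...,2]<.115)&(W[...,1]<-.08)&(W[...,1]>-.2)&(W[...,0]>.42)&(W[...,0]<.56)&(d>0)
print(m.sum(),W[m].mean(0),W[m].min(0),W[m].max(0))
```

```text
10.25 [ 0.50089474 -0.12586287  0.23105188] 15.86926375378288 0.06027505808168379 [-0.19984882  0.1933857  -0.2080695 ]
[([275.5, 189.5], 0.74), ([323.7, 204.5], 0.63)] [([351.8, 184.0], 0.86)]
[array([ 0.49306599, -0.12472143,  0.105     ]), array([ 0.38639744, -0.03970492,  0.105     ])]
180 [ 0.499005   -0.11476189  0.10227035] [ 0.47732375 -0.13930318  0.09010946] [ 0.51821261 -0.09529443  0.10937527]
```

View pics/s8c.png

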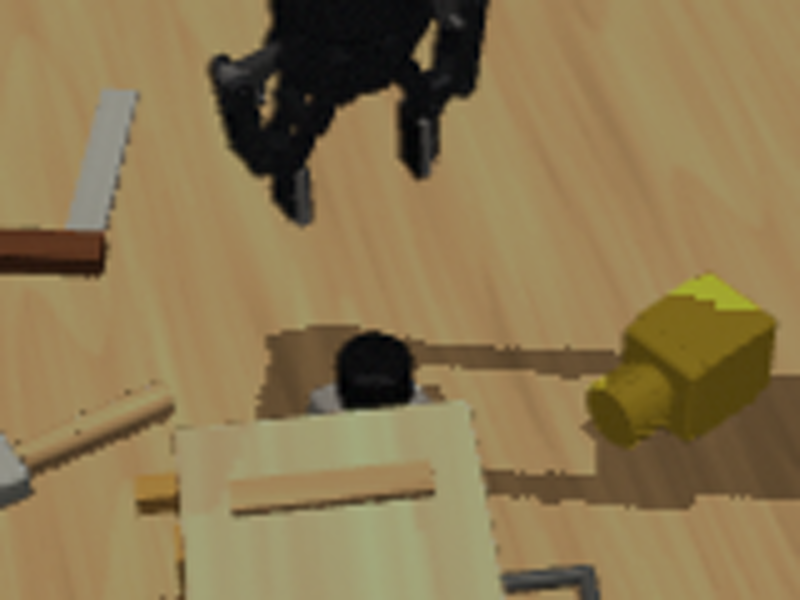

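>>> jog_arm(targets=[[0.03,[-0.0098,0.0408,0],-0.0674],[0.03,[-0.0098,0.0408,0],-0.0674],[0.03,[-0.0098,0.0408,0],-0.0674],[0.03,[-0.0098,0.0408,0],-0.0674],[0.03,[-0.0098,0.0408,0],-0.0674],[0.03,[-0.0098,0.0408,0],-0.0674],[0.03,[0,0,0],0],[0.03,[0,0,0],0]])

```text
clock: 11.45
position: [0.4392, 0.1194, 0.226]
ee_rot: [0.467, -0.468, 0.531, -0.53]
contact_force: [0.4, 0.3, 0.2]
width: 0.03
```

Run:
```python
from h import *
s=manip.get_state();print(s['clock'],s['position'],jaw()[0],s['width'],s['contact_force'])
p,d=snap('side','s9');snap('top','t9')
for n in('side','top'):
  for t in ('jar_cap','lid_handle','lid_hinge'):
    print(n,t,[(ray(n,*r['position'],{'jar_cap':.105,'lid_handle':.125,'lid_hinge':.12}[t]).round(4),r['score']) for r in spot_point(t,n)])
v,u=np.mgrid[0:420,0:560]
for n,t in(('side','s9'),('top','t9')):
  d=np.load(f'pics/{t}.npy');q=cv2.imread(f'pics/{t}.png');W=w(n,u,v,d)
  m=(W[...,2]>.1)&(W[...,2]<.113)&(W[...,1]<-.08)&(W[...,1]>-.2)&(W[...,0]>.42)&(W[...,0]<.56)&(d>0)
  X=W[m];A=np.c_[X[:,:2]-X[:,:2].mean(0),np.ones(len(X))];print(n,m.sum(),X.mean(0),np.linalg.lstsq(A,X[:,2],rcond=None)[0])
  h=(q.max(2)<85)&(abs(W[...,2]-.128)<.012)&(W[...,0]>.42)&(W[...,0]<.462)&(W[...,1]>.05)&(W[...,1]<.19)&(d>0)
  if h.sum()>5: print('bar',h.sum(),W[h].mean(0),cv2.minAreaRect(W[h][:,:2].astype(np.float32)*1000))
q=cv2.imread('pics/t9.png');cv2.imwrite('pics/t9c.png',cv2.resize(q[120:260,150:390],None,fx=3,fy=3,interpolation=2))
q=cv2.imread('pics/s9.png');cv2.imwrite('pics/s9c.png',cv2.resize(q[160:320,220:380],None,fx=4,fy=3.75,interpolation=2))
```

```text
11.45 [0.43921979 0.1193902  0.22604835] -7.238725418328734 0.030030530165266522 [0.41871059 0.26658615 0.237833  ]
side jar_cap [(array([ 0.5017, -0.1226,  0.105 ]), 0.74), (array([0.6287, 0.0787, 0.105 ]), 0.2)]
side lid_handle [(array([0.4464, 0.1232, 0.125 ]), 0.85)]
side lid_hinge [(array([0.6231, 0.1025, 0.12  ]), 0.85)]
top jar_cap [(array([ 0.3633, -0.1116,  0.105 ]), 0.98), (array([ 0.4926, -0.1182,  0.105 ]), 0.73)]
top lid_handle [(array([0.4352, 0.1195, 0.125 ]), 0.91)]
top lid_hinge [(array([0.6283, 0.0919, 0.12  ]), 0.63)]
side 140 [ 0.49854381 -0.11766923  0.10396365] [-0.00477668  0.01688361  0.10396365]
bar 201 [0.44791917 0.11907454 0.12890527] ((448.60546875, 121.16513061523438), (25.936487197875977, 120.00836181640625), 0.08603645861148834)
top 203 [ 0.49576503 -0.11909788  0.10619729] [0.00149869 0.00609142 0.10619729]
bar 115 [0.44265068 0.07843392 0.13077701] ((446.82916259765625, 83.24351501464844), (29.55258560180664, 49.6159553527832), 0.8836941123008728)
```

View pics/t9c.png

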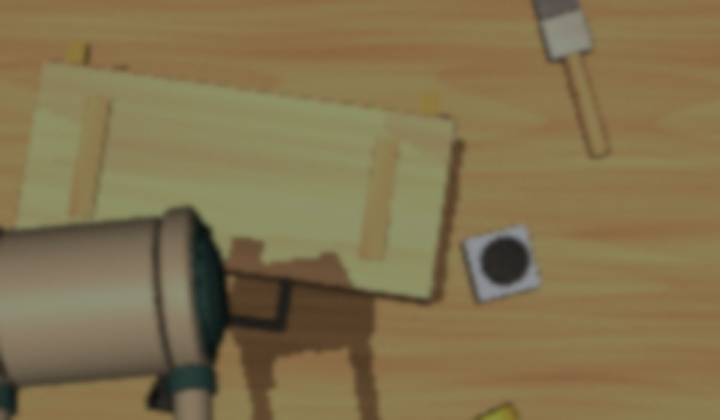

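View pics/s9c.png

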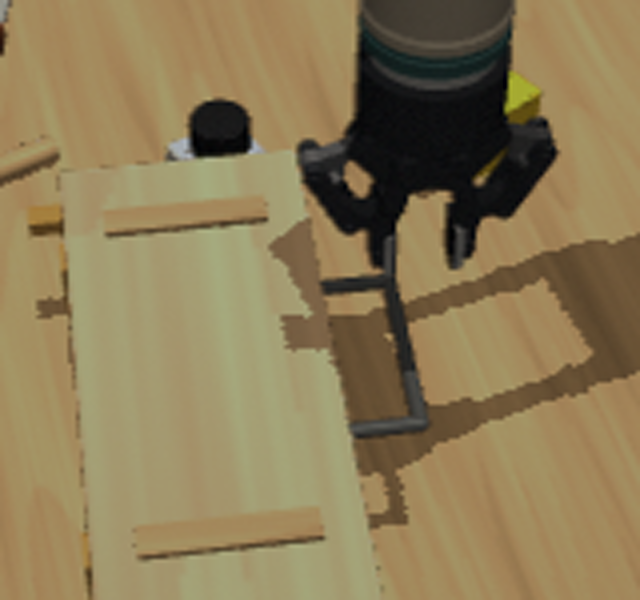

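>>> jog_arm(targets=[[0.036,[0.001,0,-0.04],0],[0.036,[0,0,-0.03],0],[0.036,[0,0,-0.02],0],[0.036,[0,0,-0.011],0],[0.036,[0,0,0],0],[0.036,[0,0,0],0]])

```text
clock: 12.6
position: [0.4414, 0.1199, 0.1269]
ee_rot: [-0.468, 0.467, -0.53, 0.531]
contact_force: [-0.1, 0.2, -0.2]
width: 0.0358
```

Run:
```python
from h import *
s=manip.get_state();print(s['clock'],s['position'],jaw()[0],s['width'],s['contact_force'])
snap('side','s10')
q=cv2.imread('pics/s10.png');cv2.imwrite('pics/s10c.png',cv2.resize(q[180:300,250:370],None,fx=5,fy=5,interpolation=2))
```

```text
12.6 [0.44137619 0.11987273 0.12690387] -7.3041417124086445 0.03584822863836324 [-0.13652313  0.15367639 -0.20695099]
```

View pics/s10c.png

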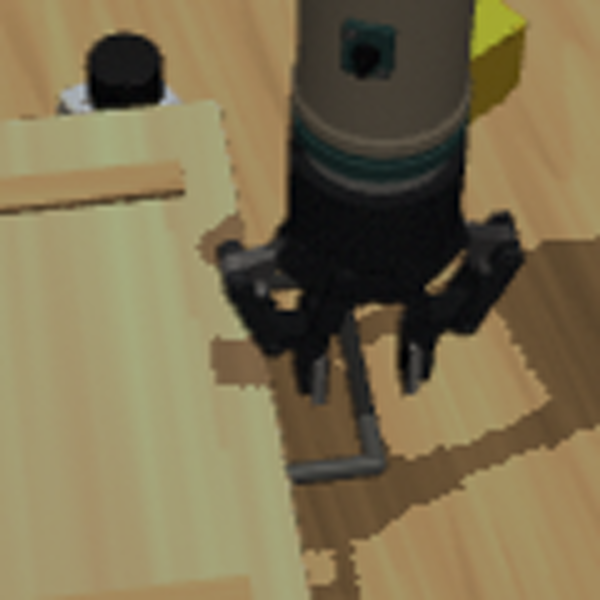

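>>> jog_arm(targets=[[0.036,[0,0,-0.004],0],[0.036,[0,0,0],0],[0.005,[0,0,0],0],[0.005,[0,0,0],0],[0.005,[0,0,0],0],[0.005,[0,0,0],0]], force=25)

```text
clock: 13.4
position: [0.4447, 0.1194, 0.1231]
ee_rot: [-0.469, 0.465, -0.528, 0.533]
contact_force: [5.4, -3.0, -2.0]
width: 0.0088
```

Run:
```python
from h import *
s=manip.get_state();print(s['clock'],s['position'],jaw()[0],s['width'],s['contact_force'])
a0=np.arctan2(.005,.19);r=np.hypot(.19,.005)
th=np.linspace(0,1.82,27)
x=-r*np.cos(th+a0);z=r*np.sin(th+a0)
for i in range(1,27):
    dx=x[i]-x[i-1];print(i,round(th[i],3),[round(dx*.992,4),round(-dx*.127,4),round(z[i]-z[i-1],4)])
```

```text
13.4 [0.44468538 0.11935095 0.12314589] -7.272932857251784 0.008765363171926844 [ 5.42863106 -3.03265267 -2.02560731]
1 0.07 [np.float64(0.0008), np.float64(-0.0001), np.float64(0.0133)]
2 0.14 [np.float64(0.0017), np.float64(-0.0002), np.float64(0.0132)]
3 0.21 [np.float64(0.0026), np.float64(-0.0003), np.float64(0.013)]
4 0.28 [np.float64(0.0035), np.float64(-0.0005), np.float64(0.0128)]
5 0.35 [np.float64(0.0044), np.float64(-0.0006), np.float64(0.0125)]
6 0.42 [np.float64(0.0053), np.float64(-0.0007), np.float64(0.0122)]
7 0.49 [np.float64(0.0061), np.float64(-0.0008), np.float64(0.0118)]
8 0.56 [np.float64(0.0069), np.float64(-0.0009), np.float64(0.0113)]
9 0.63 [np.float64(0.0077), np.float64(-0.001), np.float64(0.0108)]
10 0.7 [np.float64(0.0084), np.float64(-0.0011), np.float64(0.0102)]
11 0.77 [np.float64(0.0091), np.float64(-0.0012), np.float64(0.0096)]
12 0.84 [np.float64(0.0097), np.float64(-0.0012), np.float64(0.009)]
13 0.91 [np.float64(0.0103), np.float64(-0.0013), np.float64(0.0083)]
14 0.98 [np.float64(0.0109), np.float64(-0.0014), np.float64(0.0075)]
15 1.05 [np.float64(0.0114), np.float64(-0.0015), np.float64(0.0067)]
16 1.12 [np.float64(0.0118), np.float64(-0.0015), np.float64(0.0059)]
17 1.19 [np.float64(0.0122), np.float64(-0.0016), np.float64(0.0051)]
18 1.26 [np.float64(0.0125), np.float64(-0.0016), np.float64(0.0042)]
19 1.33 [np.float64(0.0128), np.float64(-0.0016), np.float64(0.0033)]
20 1.4 [np.float64(0.013), np.float64(-0.0017), np.float64(0.0024)]
21 1.47 [np.float64(0.0131), np.float64(-0.0017), np.float64(0.0015)]
22 1.54 [np.float64(0.0132), np.float64(-0.0017), np.float64(0.0005)]
23 1.61 [np.float64(0.0132), np.float64(-0.0017), np.float64(-0.0004)]
24 1.68 [np.float64(0.0131), np.float64(-0.0017), np.float64(-0.0013)]
25 1.75 [np.float64(0.013), np.float64(-0.0017), np.float64(-0.0023)]
26 1.82 [np.float64(0.0128), np.float64(-0.0016), np.float64(-0.0032)]
```

>>> jog_arm(targets=[[0.005,[0.0028,-0.0001,0.0133],0],[0.005,[0.0017,-0.0002,0.0132],0],[0.005,[0.0026,-0.0003,0.013],0],[0.005,[0.0035,-0.0005,0.0128],0],[0.005,[0.0044,-0.0006,0.0125],0],[0.005,[0.0053,-0.0007,0.0122],0],[0.005,[0.0061,-0.0008,0.0118],0],[0.005,[0.0069,-0.0009,0.0113],0]])

```text
clock: 14.4
position: [0.476, 0.1154, 0.2225]
ee_rot: [-0.468, 0.466, -0.53, 0.532]
contact_force: [7.6, -1.6, -7.3]
width: 0.0089
```

>>> jog_arm(targets=[[0.005,[0.0095,-0.0011,0.01],0],[0.005,[0.0084,-0.0011,0.0102],0],[0.005,[0.0091,-0.0012,0.0096],0],[0.005,[0.0097,-0.0012,0.009],0],[0.005,[0.0103,-0.0013,0.0083],0],[0.005,[0.0109,-0.0014,0.0075],0],[0.005,[0.0114,-0.0015,0.0067],0],[0.005,[0.0118,-0.0015,0.0059],0]])

```text
clock: 15.4
position: [0.5547, 0.1052, 0.2915]
ee_rot: [-0.467, 0.467, -0.531, 0.531]
contact_force: [-5.2, -1.0, 4.9]
width: 0.0092
```

>>> jog_arm(targets=[[0.005,[0.012,-0.0016,0.0061],0],[0.005,[0.0125,-0.0016,0.0047],0],[0.005,[0.0128,-0.0016,0.0033],0],[0.005,[0.013,-0.0017,0.0024],0],[0.005,[0.0131,-0.0017,0.0015],0],[0.005,[0.0132,-0.0017,0.0005],0],[0.005,[0,0,0],0]])

```text
clock: 16.27
position: [0.6332, 0.0951, 0.3073]
ee_rot: [-0.467, 0.467, -0.531, 0.531]
contact_force: [-0.6, -1.2, 1.8]
width: 0.0089
```

>>> jog_arm(targets=[[0.005,[0.01,-0.0013,-0.0003],0],[0.005,[0.01,-0.0013,-0.0008],0],[0.005,[0.009,-0.0012,-0.0012],0],[0.005,[0.007,-0.0009,-0.0013],0],[0.005,[0.005,-0.0006,-0.001],0],[0.005,[0.004,-0.0005,-0.001],0],[0.005,[0,0,0],0]])

```text
clock: 17.15
position: [0.6769, 0.0896, 0.3022]
ee_rot: [-0.467, 0.467, -0.531, 0.531]
contact_force: [-0.6, -2.8, 0.9]
width: 0.0092
```

Run:
```python
from h import *
s=manip.get_state();print(s['clock'],s['position'],jaw()[0],s['width'],s['contact_force'])
snap('side','s11')
```

```text
17.15 [0.67694925 0.08964037 0.30222668] -7.305222705259933 0.009183581831027436 [-0.57067061 -2.79677353  0.86542934]
```

View pics/s11.png

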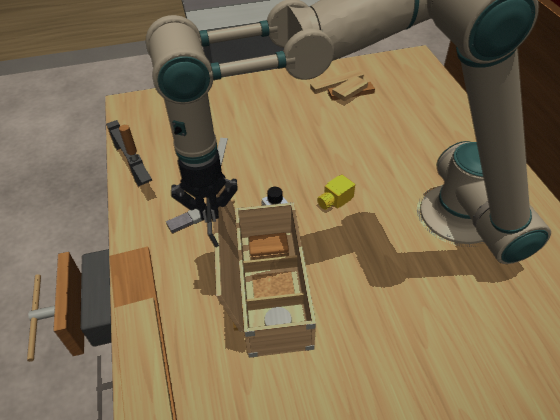

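>>> jog_arm(targets=[[0.005,[0.003,-0.0004,-0.0008],0],[0.005,[0.003,-0.0004,-0.0008],0],[0.005,[0,0,0],0]])

```text
clock: 17.58
position: [0.6808, 0.0891, 0.3014]
ee_rot: [0.466, -0.468, 0.532, -0.53]
contact_force: [-5.9, -2.9, 4.5]
width: 0.0091
```

>>> jog_arm(targets=[[0.03,[0,0,0],0],[0.03,[0,0,0],0],[0.03,[0,0,0],0],[0.03,[0,0,0.03],0],[0.03,[0,0,0.04],0],[0.03,[0,0,0.0],0]])

```text
clock: 18.32
position: [0.684, 0.0891, 0.3747]
ee_rot: [-0.469, 0.465, -0.529, 0.533]
contact_force: [0.5, 0.3, 1.1]
width: 0.0299
```

Run:
```python
from h import *
s=manip.get_state();print(s['clock'],s['position'],jaw()[0],s['width'],s['contact_force'],s['qpos'])
p,d=snap('side','s12');p2,d2=snap('top','t12')
for n in('side','top'):
  for t,z in (('jar_cap',.105),('mat',.011)):
    print(n,t,[(ray(n,*r['position'],z).round(4),np.round(r['position']),r['score']) for r in spot_point(t,n)])
  print(n,[(r['position'],r['score']) for r in spot_point('lid_handle',n)])
```

```text
18.325 [0.68404878 0.08914378 0.37474524] -7.291053453146984 0.029914194812675047 [0.46316949 0.27689836 1.05532957] [2.86659758e-02 4.22560288e-01 9.79629123e-01 2.94182164e-04
 1.73128656e+00 1.55960886e-01]
side jar_cap [(array([ 0.3818, -0.0467,  0.105 ]), array([325., 202.]), 0.93), (array([ 0.4973, -0.1172,  0.105 ]), array([275., 192.]), 0.83)]
side mat [(array([0.5578, 0.1027, 0.011 ]), array([273., 285.]), 0.55)]
side [([205.7, 214.8], 0.78), ([238.5, 262.2], 0.21)]
top jar_cap [(array([ 0.3669, -0.1073,  0.105 ]), array([313., 258.]), 0.92), (array([ 0.4941, -0.1134,  0.105 ]), array([316., 207.]), 0.86)]
top mat [(array([0.5501, 0.1049, 0.011 ]), array([233., 187.]), 0.56)]
top [([223.8, 115.0], 0.87)]
```

View pics/s12.png

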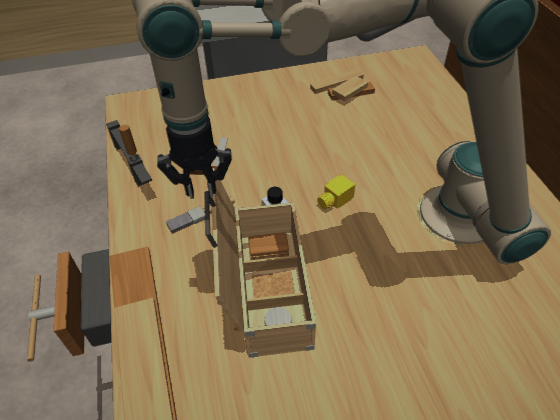

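View pics/t12.png

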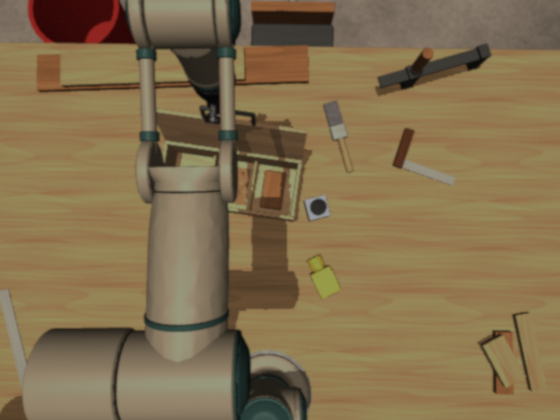

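The lid rests open on its stop. The sander is in the right bay, the tin in the left, and the middle bay, at about (273,285) in the side image, is empty with its mat. Now I'll go back to the jar.

>>> jog_arm(targets=[[0.03,[-0.0269,-0.0295,0],0.0576],[0.06,[-0.0269,-0.0295,0],0.0576],[0.06,[-0.0269,-0.0295,0],0.0576],[0.06,[-0.0269,-0.0295,0],0.0576],[0.06,[-0.0269,-0.0295,0],0.0576],[0.06,[-0.0269,-0.0295,0],0.0576],[0.06,[-0.0269,-0.0295,0],0.0576],[0.06,[0,0,-0.05],0],[0.06,[0,0,-0.05],0],[0.06,[0,0,-0.05],0]])

```text
clock: 19.98
position: [0.494, -0.1177, 0.2193]
ee_rot: [0.564, -0.564, 0.426, -0.427]
contact_force: [0.2, -0.2, 0.0]
width: 0.06
```

>>> jog_arm(targets=[[0.06,[0,0,-0.05],0],[0.06,[0,0,0],0],[0.06,[0,0,0],0]])

```text
clock: 20.35
position: [0.4955, -0.118, 0.1723]
ee_rot: [0.564, -0.564, 0.426, -0.427]
contact_force: [0.3, -0.4, 0.1]
width: 0.0604
```

Run:
```python
from h import *
s=manip.get_state();print(s['clock'],s['position'],jaw()[0],s['width'],s['contact_force'])
snap('side','s13')
q=cv2.imread('pics/s13.png');cv2.imwrite('pics/s13c.png',cv2.resize(q[130:330,190:350],None,fx=4,fy=3,interpolation=2))
```

```text
20.35 [ 0.49553313 -0.11802719  0.1722936 ] 15.805265886732746 0.06038924080735366 [ 0.27962643 -0.36249151  0.07064195]
```

View pics/s13c.png

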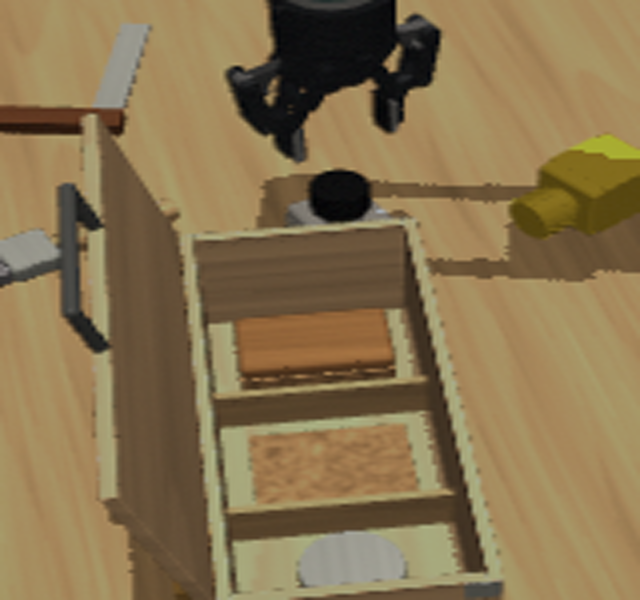

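>>> jog_arm(targets=[[0.06,[0,0,-0.035],0],[0.06,[0,0,-0.03],0],[0.06,[0,0,-0.015],0],[0.06,[0,0,0],0],[0.03,[0,0,0],0],[0.03,[0,0,0],0],[0.03,[0,0,0],0],[0.03,[0,0,0],0]], force=45)

```text
clock: 21.4
position: [0.4958, -0.1181, 0.0924]
ee_rot: [0.564, -0.563, 0.425, -0.428]
contact_force: [0.5, 0.4, 6.5]
width: 0.039
```

>>> jog_arm(targets=[[0.03,[0,0,0.02],0],[0.03,[0,0,0.04],0],[0.03,[0,0,0.04],0],[0.03,[0,0,0.04],0],[0.03,[0,0,0.025],0],[0.03,[0,0,0],0]])

```text
clock: 22.15
position: [0.4949, -0.1179, 0.2572]
ee_rot: [0.564, -0.564, 0.425, -0.428]
contact_force: [0.5, -0.3, -4.8]
width: 0.0388
```

Run:
```python
from h import *
s=manip.get_state();print(s['clock'],s['position'],jaw()[0],s['width'],s['contact_force'])
snap('side','s14')
q=cv2.imread('pics/s14.png');cv2.imwrite('pics/s14c.png',cv2.resize(q[100:300,190:350],None,fx=4,fy=3,interpolation=2))
```

```text
22.15 [ 0.49492693 -0.11785947  0.2571568 ] 15.804564716793008 0.038813521043452905 [ 0.51969711 -0.33411191 -4.7564867 ]
```

View pics/s14c.png

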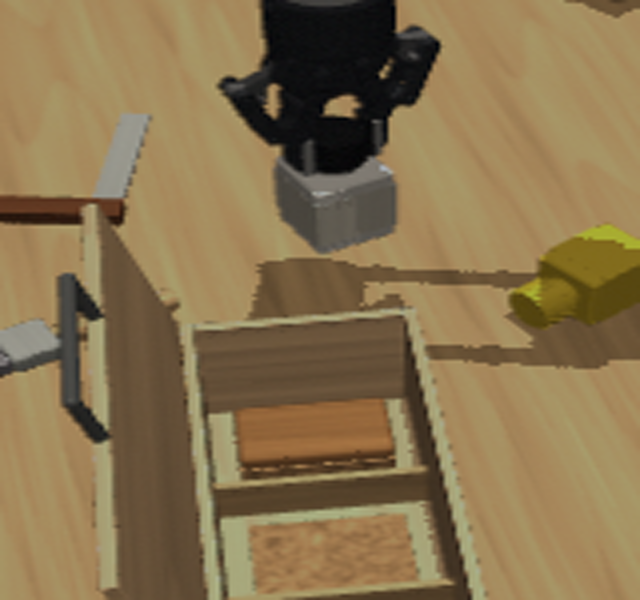

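>>> jog_arm(targets=[[0.03,[0.0069,0.0247,0],-0.0448],[0.03,[0.0069,0.0247,0],-0.0448],[0.03,[0.0069,0.0247,0],-0.0448],[0.03,[0.0069,0.0247,0],-0.0448],[0.03,[0.0069,0.0247,0],-0.0448],[0.03,[0.0069,0.0247,0],-0.0448],[0.03,[0.0069,0.0247,0],-0.0448],[0.03,[0.0069,0.0247,0],-0.0448],[0.03,[0.0069,0.0247,0],-0.0448],[0.03,[0,0,0],0]])

```text
clock: 23.45
position: [0.5555, 0.1062, 0.253]
ee_rot: [0.467, -0.469, 0.531, -0.529]
contact_force: [-0.9, -0.1, -4.2]
width: 0.0388
```

Run:
```python
from h import *
s=manip.get_state();print(s['clock'],s['position'],jaw()[0],s['width'],s['contact_force'])
p,d=snap('side','s15')
q=cv2.imread('pics/s15.png');
for x in((.5588,.1048),):
  for z in(.011,): print(proj('side',[*x,z]))
cv2.imwrite('pics/s15c.png',cv2.resize(q[150:350,190:350],None,fx=4,fy=3,interpolation=2))
```

```text
23.45 [0.55546974 0.1061991  0.25297989] -7.167666546239946 0.03878201762183197 [-0.94682684 -0.12303086 -4.22678102]
(np.float64(272.9021342674111), np.float64(285.5887005326992))
```

View pics/s15c.png

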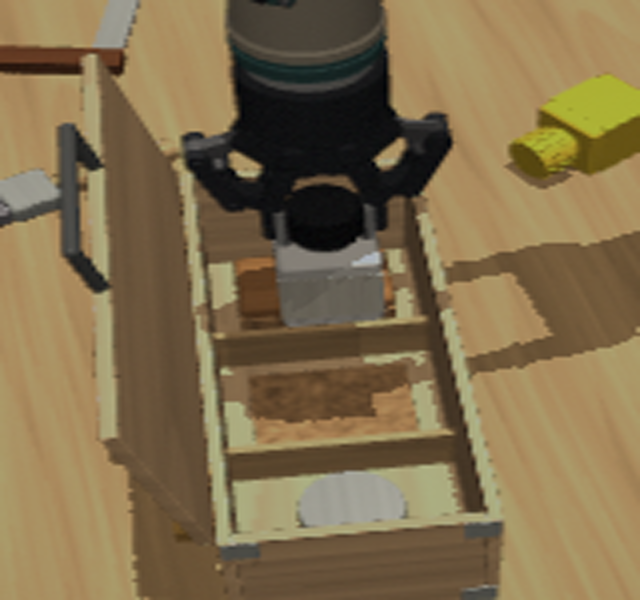

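>>> jog_arm(targets=[[0.03,[0.0015,-0.001,-0.03],0],[0.03,[0,0,-0.035],0],[0.03,[0,0,-0.03],0],[0.03,[0,0,-0.02],0],[0.03,[0,0,-0.015],0],[0.03,[0,0,-0.006],0],[0.03,[0,0,0],0]])

```text
clock: 24.38
position: [0.5579, 0.1035, 0.1196]
ee_rot: [0.467, -0.467, 0.531, -0.531]
contact_force: [0.1, 0.9, -3.5]
width: 0.0387
```

Run:
```python
from h import *
s=manip.get_state();print(s['clock'],s['position'],jaw()[0],s['width'],s['contact_force'])
p,d=snap('side','s16')
q=cv2.imread('pics/s16.png');
cv2.imwrite('pics/s16c.png',cv2.resize(q[180:350,210:350],None,fx=5,fy=3.5,interpolation=2))
```

```text
24.375 [0.55786452 0.10346918 0.11956471] -7.309322945897548 0.03872928362187963 [ 0.05481141  0.89553096 -3.51601528]
```

View pics/s16c.png

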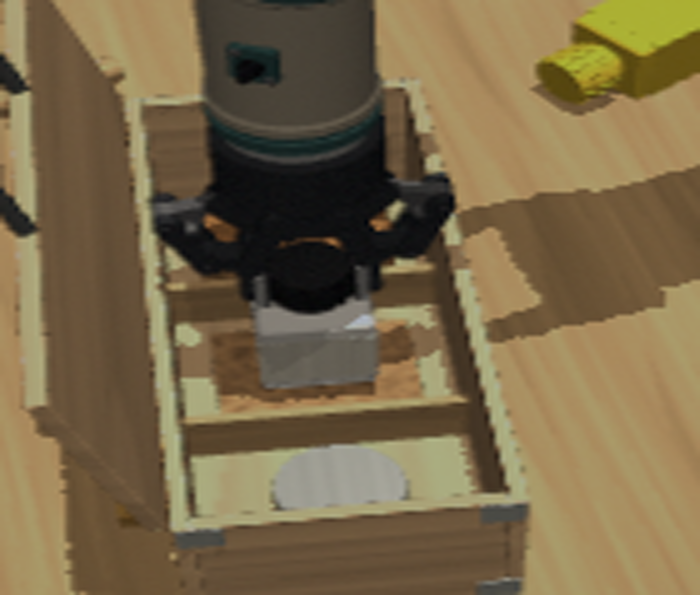

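>>> jog_arm(targets=[[0.03,[0,0,-0.006],0],[0.03,[0,0,-0.005],0],[0.03,[0,0,-0.003],0],[0.03,[0,0,-0.001],0],[0.03,[0,0,0],0]])

```text
clock: 25.05
position: [0.5579, 0.1037, 0.1047]
ee_rot: [-0.467, 0.467, -0.531, 0.531]
contact_force: [-0.1, 0.1, -3.5]
width: 0.0385
```

>>> jog_arm(targets=[[0.03,[0,0,-0.0015],0],[0.03,[0,0,-0.001],0],[0.03,[0,0,0],0]])

```text
clock: 25.42
position: [0.5583, 0.1039, 0.1033]
ee_rot: [-0.468, 0.467, -0.531, 0.531]
contact_force: [-1.1, -0.0, 5.0]
width: 0.0386
```

The jar touches the mat (force flipped to +5 N up), so I'll release and back out upward.

>>> jog_arm(targets=[[0.052,[0,0,0],0],[0.052,[0,0,0],0],[0.052,[0,0,0],0],[0.052,[0,0,0.02],0],[0.052,[0,0,0.04],0],[0.052,[0,0,0.05],0],[0.052,[0,0,0.05],0],[0.052,[-0.04,-0.02,0.04],0],[0.052,[-0.05,-0.03,0],0],[0.052,[0,0,0],0]])

```text
clock: 26.68
position: [0.4644, 0.0526, 0.3028]
ee_rot: [-0.466, 0.467, -0.531, 0.531]
contact_force: [1.7, -0.2, 0.5]
width: 0.0524
```

>>> jog_arm(targets=[[0.052,[-0.04,-0.05,0.0],0],[0.052,[-0.03,-0.05,0],0],[0.052,[0,-0.05,0],0],[0.052,[0,0,0],0],[0.052,[0,0,0],0]])

```text
clock: 27.3
position: [0.3993, -0.0949, 0.3019]
ee_rot: [0.467, -0.467, 0.531, -0.531]
contact_force: [0.3, 0.2, 0.4]
width: 0.0521
```

Run:
```python
from h import *
s=manip.get_state();print(s['clock'],s['position'],jaw()[0],s['width'],s['contact_force'])
v,u=np.mgrid[0:420,0:560]
for n,t in(('side','s17'),('top','t17')):
  snap(n,t);d=np.load(f'pics/{t}.npy');W=w(n,u,v,d)
  print(n,[(ray(n,*r['position'],.116).round(4),r['score']) for r in spot_point('jar_cap',n)])
  m=(W[...,2]>.108)&(W[...,2]<.124)&(np.hypot(W[...,0]-.558,W[...,1]-.104)<.03)&(d>0)
  X=W[m];A=np.c_[X[:,:2]-X[:,:2].mean(0),np.ones(len(X))];print(m.sum(),X.mean(0),np.linalg.lstsq(A,X[:,2],rcond=None)[0])
```

```text
27.3 [ 0.3993205  -0.09488988  0.3019182 ] -7.340748220972326 0.052138632084725196 [0.27658516 0.16764086 0.42857357]
side [(array([ 0.3935, -0.0277,  0.116 ]), 0.94), (array([0.5571, 0.0993, 0.116 ]), 0.85)]
218 [0.55953004 0.1039823  0.11489871] [ 0.00552285 -0.04743457  0.11489871]
top [(array([0.5587, 0.1019, 0.116 ]), 0.8), (array([0.5458, 0.0918, 0.116 ]), 0.51)]
208 [0.55639126 0.10165957 0.11734766] [0.00454037 0.02725064 0.11734766]
```

View pics/s17.png

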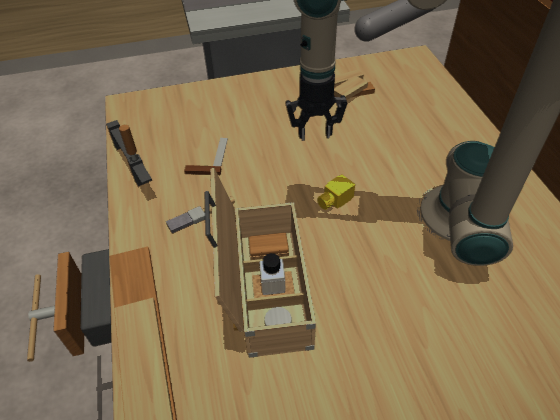

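View pics/t17.png

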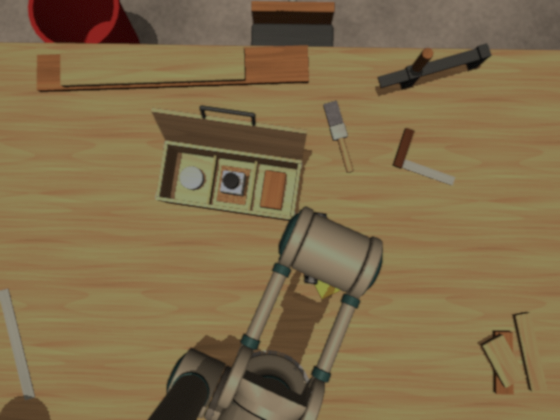

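The jar stands cap up in the middle of the mat at about (271,275) in the side image and (232,181) in the top image. The lid is open, the tin, sander, brush and square are where they were, and the arm is clear. I'm handing in.

```bash
python3 -c "
from rig import *
print(sign_off())"
```

```text
the job is handed in; nothing more can be done
None
```

I stood the jar upright on the bench, opened the lid onto its stop, set the jar down on the mat in the middle bay, and handed the job in at about 27.5 s of the 72 s. `sign_off` gave no verdict.

- **Standing the jar up:** my first grip held the jar too stiffly, and it tilted only about 20°. I laid it back down, gripped just the end of the cap, and it pivoted upright. After release, depth showed the cap top at about 0.105 m and roughly level.
- **Opening the lid:** I moved the handle along its arc at about 0.6 rad/s or less and felt the stop at about 6 N before letting go. The lid stayed open in every later picture. I had no direct reading of its angle; from the handle's position it is about 1.8 rad.
- **Placing the jar:** I released it only after the vertical force changed from -3.5 N to +5 N, which showed it was resting on the mat. The last pictures put the cap centre at about (0.557, 0.102), against an estimated mat centre of (0.558, 0.104), at a height of about 0.116 m.
- **Disagreement:** the two cameras differed slightly on the cap's slope, at -0.047 and +0.027. That is within depth noise and below the 0.1 rad limit.
- **Other things:** the tin, sanding block, square and brush look unmoved in the pictures, though I did not measure them. The arm was clear of everything at the end.

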